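Refit a sprung roller in the bench roller track

TASK

The roller track on the bench is missing one roller: take the spare from the vee blocks and fit it in the empty place, by pushing its sprung end into the cup of one rail, compressing the spring until the plain end passes the other rail, and letting it spring out into the facing cup. Either end may go in either rail, but both tips must end up in their cups with the roller free of the gripper. The cups are nylon: feel for them and do not force the roller (keep the push on the track under about 25 N), and leave the pump body on the track and the tools and bearing on the bench where they are.

Things in the scene. Friction and masses are not known exactly. Their poses are not given: they have to be found in the camera images.
- track: Short roller track fixed to the bench: two blue side rails 300 mm long, 10 mm thick (24 with the outward flange), tops 70 mm above the bench, inner faces 167 mm apart, on ties 6 mm high. Origin on the bench at its middle; x along the rails, y along the rollers, z up. Roller places at x = -112.5, -37.5, 37.5, 112.5 mm; steel rollers (32 mm diameter, axis 58 mm high) fill all but that at -37.5 mm.
- cup_right (a point): Middle of the cup's adjuster slot in the -y rail at the empty place, on the rail's inner face: (-37.5, -83.5, 58) mm in the track's frame. The cup is a blind hole along y, 12.5 mm diameter, 6 mm deep, 1 mm chamfer, in the middle of a white nylon block 60 x 24 mm, flush with the face. The block is clamped up to 7 mm fore or aft (track x) of this point: not measured.
- cup_left (a point): The same for the +y rail: middle of the adjuster slot, (-37.5, 83.5, 58) mm in the track's frame. Its cup too is clamped up to 7 mm fore or aft (along the track's x) of this point, by its own unmeasured amount. Both cup axes are 58 mm high, 12 mm under the rail's top edge, and their faces are in line with the rails. The blocks do not shift under this job's forces.
- roller: Spare roller: aluminium tube, 32 mm diameter, 150 mm long, 0.3 to 0.45 kg. Origin on its axis at mid-tube; axis is its y. At -y a fixed steel stub, 10 mm diameter, stands 8 mm out. At +y an orange sprung plunger (16 mm sleeve, then a nose 10 mm in diameter and 8 mm long) stands 25 mm out when free. Tips chamfered 1 mm. It lies in the vee blocks, axis 44.6 mm above the bench.
- plunger (a joint): How far the sprung plunger is pushed into the tube, m: 0 free, 0.016 hard against its stop. It resists with 2.5 N at the start of the stroke, rising by 0.55 N per mm to 11.3 N at the stop. The plain end clears the other rail (with the nose at the bottom of its cup) at 0.010 and more; when seated it stands at about 0.004.
- sprung_tip (a point): End face of the sprung plunger's nose, on the roller's axis; it moves with the plunger.
- stub_tip (a point): End face of the fixed stub, on the roller's axis, 83 mm from the roller's origin along its -y.
- vee: Pair of dark steel vee blocks on a base plate (60 x 170 x 6 mm), fixed, holding the spare roller along its own y. Blocks 26 mm thick, 43 mm high, centred 52 mm either side of the middle, so 78 mm of the tube is clear between them. Origin on the bench under the middle.
- pump: Aluminium oil-pump body, 85 x 105 x 36 mm, lying on the two rollers at the track's far end. Origin at the centre of its underside. Leave it there.
- driver: Screwdriver with red handle, about 200 mm long, lying on the bench at the left. Leave alone.
- spanner: Steel spanner lying on the bench between the track and the vee blocks. Leave alone.
- bearing: Steel bearing ring, 62 mm diameter, 16 mm high, lying between the track and the vee blocks, towards the back. Leave alone.
Mind the look-alikes: they are no part of the job. Leave any purple or yellow look-alike of the roller alone.

How it is judged:
By the outcome, as a careful person would: the job done as asked, in the order asked, and still so for the second after the job is handed in, with the robot touching nothing.
It also fails if it takes over 58 s, if anything falls off the work surface, if the arm or the gripper's body presses on something with over 40 N, if the wrist force passes 120 N, or if a joint passes its speed limit or range.

ROBOT

A 6-joint arm with a two-finger parallel gripper is mounted at the origin on the work surface. World frame = base frame: x ahead of the robot, y to its left, z up, the work surface at z = 0. Lengths are in m, angles in degrees, forces in N, time in s.
With the tool pointing down it reaches from about 0.375 to 0.9 m from the base axis. Payload 3.1 kg.
Tool frame: the origin (TCP) lies midway between the tips of the shut fingers; the grasp point (between the pads) lies 19 mm behind it; z points along the fingers, y is the line along which they close (so a half turn about z gives the same grasp; the last joint's range is limited). The gripper opens to 87 mm and grips with 3 to 60 N. Pads are 19 mm wide; open, the fingers measure 117 mm over their backs; the gripper's body (75 mm by 190 mm) begins 51 mm behind the grasp point.
Start: joints at [59.444, 30.224, 82.088, -0, 67.689, -10.227], TCP at [0.217, 0.586, 0.223] pointing down, gripper open.
Joint ranges: [-176.69, 176.69], [-43.24, 126.21], [12.49, 139.97], [-82, 262], [0, 151.66], [-163.58, 163.58]. Speed limits (degrees/s): [159.86, 159.86, 180, 180, 180, 180].

INTERFACE

Orientations are given as a 3x3 rotation matrix whose columns are the frame's x, y, z axes.
In Python, from rig import bot, capture gives the robot as it stands.
- The arm moves only by the shell command python3 -m handwheel FILE, which reads ROWS from the file FILE. ROWS is a JSON list of rows, 1 to 20 of them, each an object with the fields sx, sy, sz (the shift in fractions of the full range, 1 being 750 mm), rx, ry, rz (a rotation vector in parts of the range, where 1.0 means 2 rad), finger_gap (the opening from 0.0 (shut) to 1.0 (fully open)); a field left out counts as zero (the opening has to be given); each row is the pose to reach, as a shift and turn from the pose commanded when the command began, along the tool's axes at that moment; what a row does not reach only later rows make up. A row lasts 1/10 s, in which the tool goes at most 0.05 m and 8.59 degrees, less where a joint would pass 70% of its speed; a pose out of reach is approached as far as the arm can. The fingers move at their own pace and stop on an object; the grip force is fixed at half the most. Time passes only in rows, so rows that do not move let the fingers close. It prints the time, the measured TCP pose, the force, the opening and the grip force at its end. No shift or turn number may pass 1 either way. Input that does not fit is refused with a message, and nothing moves.
- bot.read_state(): the state, without advancing time (a new reading comes with each control period).
- capture(name): name is "side" or "top" or "wrist"; returns a dict with "color" (420x560x3 uint8, red, green, blue), "K" (3x3 intrinsics, pixels), "view" (4x4, takes a point from world to camera coordinates); the wrist camera has in their place "mount" (4x4, takes a point from camera to tool coordinates, whose origin is the TCP and whose axes are the flange's). Camera axes: x right, y up, looking along -z (the intrinsics and any distortion apply to the point x, -y, -z); pixel columns grow to the right and rows downward; lengths in m; the calibration is good to about 2 mm. A picture is of the moment at which its call begins: read the wrist's pose just before it. There is no depth.
- bot.hand_in(): hands the job in; it is judged then, once.
The state is a dict: "time_s": time; "joint_positions": joint angles; "qvel": joint speeds; "tau": joint torques, N m; "position": TCP position; "tcp_rot": TCP orientation; "force": force on the tool from outside, world axes, zero at the start; "moment": the same for the moment, N m; "opening": opening from 0.0 (shut) to 1.0 (fully open); "grasp_force": force on a finger pad.
Only numpy, scipy, OpenCV 4.12 (cv2) and the standard library are available. Lean on these libraries where they do the work, as an engineer would, in place of code of your own. Each camera call takes 0.05 s, during which the arm holds its last target. There are 200 camera calls.

## Working session

There is one attempt and no reset: what is moved stays moved. The work goes in short steps, Python scripts to look and compute and a shell command to move; the robot and the scene stay as the last step left them, time stands still between calls to the robot, and variables do not carry over. Pictures are saved under pics/ and viewed, at most 10 in all, crops included, and the job is handed in when it is done.

```bash
mkdir -p pics; ls; python3 - <<'E'
from rig import bot,capture
import cv2,numpy as np
s=bot.read_state();print(s['time_s'],s['position'],np.round(s['tcp_rot'],3),s['force'])
for n in('side','top','wrist'):
    d=capture(n);cv2.imwrite(f'pics/{n}0.png',d['color'][:,:,::-1]);print(n,d['K'],np.round(d.get('view',d.get('mount')),4),[k for k in d])
    np.savez(f'pics/{n}0.npz',**{k:v for k,v in d.items() if isinstance(v,np.ndarray)})
E
```

```text
pics
0.0 [0.21672349 0.58542027 0.22158609] [[-0.938  0.347 -0.001]
 [ 0.347  0.938 -0.002]
 [ 0.    -0.002 -1.   ]] [ 0.37838669  0.29598118 -0.84485302]
side [[407.15915015   0.         274.91895831]
 [  0.         407.15915015 217.57273773]
 [  0.           0.           1.        ]] [[-0.9559 -0.2935  0.0052  0.5627]
 [ 0.2255 -0.723   0.653  -0.1388]
 [-0.1879  0.6254  0.7574 -1.0129]
 [ 0.      0.      0.      1.    ]] ['color', 'K', 'view']
top [[403.3695461    0.         280.64000726]
 [  0.         403.3695461  199.93904519]
 [  0.           0.           1.        ]] [[ 0.0169 -0.9998 -0.0064  0.0389]
 [ 0.991   0.0159  0.133  -0.5629]
 [-0.1329 -0.0086  0.9911 -0.8449]
 [ 0.      0.      0.      1.    ]] ['color', 'K', 'view']
wrist [[313.54939352   0.         282.38272829]
 [  0.         313.54939352 214.04155841]
 [  0.           0.           1.        ]] [[-9.000e-04  9.537e-01  3.007e-01  8.260e-02]
 [ 1.000e+00  7.000e-04  7.000e-04  3.000e-04]
 [ 5.000e-04  3.007e-01 -9.537e-01 -1.613e-01]
 [ 0.000e+00  0.000e+00  0.000e+00  1.000e+00]] ['color', 'K', 'mount']
```

View pics/top0.png

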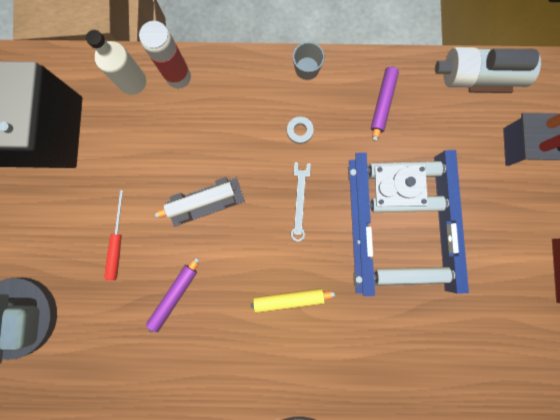

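View pics/side0.png

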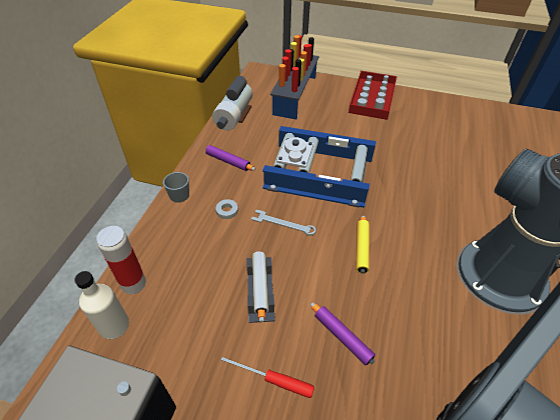

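The top view shows a grey tube with an orange tip in dark vee blocks at about (200,200). The candidates are:
- this tube
- a purple one at (385,100)
- a purple one at (172,298)
- a yellow one at (289,300)

Only the grey tube in the vees fits the description. The track has its left rail near column 365, its right rail near 455, and white nylon blocks at (369,242) and (453,238). The side view agrees: spare at (259,285), track at (320,165). Next is the enlarged crop.

```bash
cat > h.py <<'E'
import numpy as np,cv2
from rig import bot,capture
def snap(n,save=None):
    s=bot.read_state();d=capture(n)
    if 'view' in d: M=np.linalg.inv(d['view'])
    else:
        T=np.eye(4);T[:3,:3]=s['tcp_rot'];T[:3,3]=s['position'];M=T@d['mount']
    c=d['color'][:,:,::-1].copy()
    if save: cv2.imwrite(f'pics/{save}.png',c);np.savez(f'pics/{save}.npz',c=c,K=d['K'],M=M)
    return dict(c=c,K=d['K'],M=M)
def load(n): return dict(np.load(f'pics/{n}.npz'))
def ray(v,p):
    K=v['K'];d=np.array([(p[0]-K[0,2])/K[0,0],-(p[1]-K[1,2])/K[1,1],-1.])
    return v['M'][:3,3],v['M'][:3,:3]@d
def plane(v,p,z):
    o,d=ray(v,p);return o+d*(z-o[2])/d[2]
def proj(v,P):
    q=np.linalg.inv(v['M'])@np.append(P,1);q=v['K']@np.array([q[0],-q[1],-q[2]]);return q[:2]/q[2]
def tri(vps):
    A=np.zeros((3,3));b=np.zeros(3)
    for v,p in vps:
        o,d=ray(v,p);d=d/np.linalg.norm(d);Q=np.eye(3)-np.outer(d,d);A+=Q;b+=Q@o
    return np.linalg.solve(A,b)
def mask(v,lo,hi):
    return cv2.inRange(cv2.cvtColor(v['c'],cv2.COLOR_BGR2HSV),lo,hi)
def blobs(m,amin=20):
    n,l,st,c=cv2.connectedComponentsWithStats(m);return [(st[i],c[i],(l==i)) for i in range(1,n) if st[i][4]>=amin]
E
python3 - <<'E'
from h import *
t,w,s=snap('top','t1'),snap('wrist','w1'),snap('side','s1')
for n,v in(('t',t),('w',w),('s',s)):
    for st,c,_ in blobs(mask(v,(5,150,120),(18,255,255)),8):
        if st[4]<3000: print(n,st,np.round(c,1))
a=cv2.resize(t['c'][150:260,130:260],None,fx=3,fy=3,interpolation=2)
b=cv2.resize(w['c'],(390,292)); a=np.vstack([a,np.zeros((270,390,3),np.uint8)]);
b2=cv2.resize(t['c'][140:305,335:480],None,fx=2.0,fy=1.8)
a=a[:600];a[330:330+270]=cv2.resize(s['c'][120:210,250:380],(390,270),interpolation=2)
b=np.vstack([b,np.zeros((8,390,3),np.uint8),np.zeros((300,390,3),np.uint8)]);b[300:300+b2.shape[0],:b2.shape[1]]=b2
cv2.imwrite('pics/crop1.png',np.hstack([a,b]))
print(plane(t,(200,200),.06),plane(t,(369,242),.07),plane(t,(453,238),.07))
E
```

```text
t [373 129   8   8  33] [376.1 132. ]
t [158 209   5   3   9] [160.2 210.3]
t [160 214   5   4  13] [161.9 215.2]
t [189 260   4   8  15] [190.5 263.5]
t [192 263   6   7  21] [194.7 266. ]
t [324 291   6   3  16] [326.8 292.1]
t [325 297   6   3  14] [327.2 297.7]
w [ 0  0 13  5 22] [5.5 1.5]
w [  0   0  39  38 390] [15.9 12.2]
w [40  0  5  4 11] [41.7  1.3]
w [ 52   0  51  30 347] [77.3 15.4]
w [104   0  13   9  49] [108.6   2.7]
w [116   0   6   6  10] [118.    2.4]
w [139   0  18  11  60] [146.4   5.1]
w [156   0   8   6  19] [158.4   2.4]
w [129   6   8   6  14] [132.4   8.4]
w [132   9   9  10  25] [136.5  13.1]
w [118  10  10   9  32] [123.6  13.8]
w [106  14  11   7  24] [111.   17.4]
w [362  16   5   5  10] [363.9  18.5]
w [23 18  9  7 14] [27.5 21.4]
w [13 21  5  6 11] [14.9 23.1]
w [102  20  20  14  54] [110.4  25.6]
w [319  21   5   4   8] [321.2  22.5]
w [ 17  23  38  25 198] [36.1 35.5]
w [311  23   5   5   8] [312.8  24.8]
w [ 0 24  3  4  8] [ 0.6 25.4]
w [73 27 10  9 23] [77.2 30.8]
w [90 28  9  8 23] [93.1 31.7]
w [305  31   5   4   8] [306.9  32.2]
w [46 36  5  4 11
[... 669 characters left out ...]
  24  66] [303.6  59.7]
s [279  64   7  23 119] [281.4  74. ]
s [349  79   9  26  26] [353.2  91.5]
s [246 164   9   7  30] [249.5 166.4]
s [223 208   8   3   8] [226.5 209.5]
s [266 214   9   3   9] [270. 215.]
s [276 217  13   4  13] [282.  218.5]
s [359 217   8   4  21] [362.7 218.1]
s [301 224  12   2  12] [306.5 224.2]
s [369 224   1  20  20] [369.  233.5]
s [369 246   1  11  11] [369. 251.]
s [252 250   9   4   9] [256.  250.8]
s [312 303   9   9  39] [315.5 307. ]
s [258 309   7  10  55] [260.9 313.2]
s [222 356  26  10  26] [234.5 360.5]
s [254 368  10   4  10] [258.5 369.4]
[0.55633649 0.22013129 0.06      ] [ 0.47276284 -0.13695178  0.07      ] [ 0.48393198 -0.31111396  0.07      ]
```

View pics/crop1.png

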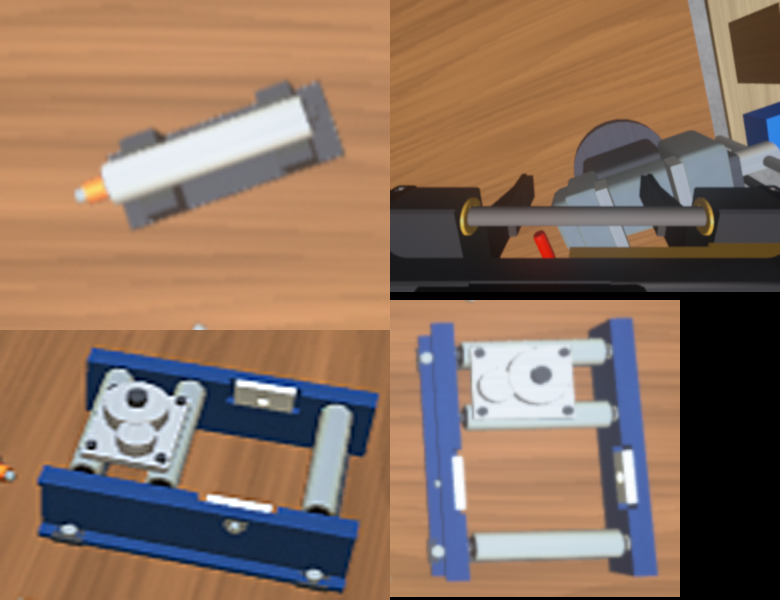

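The crop confirms it: the grey tube lies in the dark vees with its orange plunger and grey nose to the left, at about (85,190) in the crop. The white blocks at the empty place show in both rails. I'll move above the spare with the fingers across it.

Units first: shifts go in shares of 750 mm and turns go in shares of 2 rad. So -0.446 m / 0.75 = -0.5947, -0.225 m / 0.75 = -0.3, 54.7 degrees / 114.5916 = 0.4773.

```bash
echo '[{"sx":-0.5947, "sy":-0.3, "sz":0.0267, "rz":0.4773, "finger_gap":1}, {"sx":-0.5947, "sy":-0.3, "sz":0.0267, "rz":0.4773, "finger_gap":1}, {"sx":-0.5947, "sy":-0.3, "sz":0.0267, "rz":0.4773, "finger_gap":1}, {"sx":-0.5947, "sy":-0.3, "sz":0.0267, "rz":0.4773, "finger_gap":1}, {"sx":-0.5947, "sy":-0.3, "sz":0.0267, "rz":0.4773, "finger_gap":1}, {"sx":-0.5947, "sy":-0.3, "sz":0.0267, "rz":0.4773, "finger_gap":1}, {"sx":-0.5947, "sy":-0.3, "sz":0.0267, "rz":0.4773, "finger_gap":1}, {"sx":-0.5947, "sy":-0.3, "sz":0.0267, "rz":0.4773, "finger_gap":1}, {"sx":-0.5947, "sy":-0.3, "sz":0.0267, "rz":0.4773, "finger_gap":1}, {"sx":-0.5947, "sy":-0.3, "sz":0.0267, "rz":0.4773, "finger_gap":1}, {"sx":-0.5947, "sy":-0.3, "sz":0.0267, "rz":0.4773, "finger_gap":1}, {"sx":-0.5947, "sy":-0.3, "sz":0.0267, "rz":0.4773, "finger_gap":1}, {"sx":-0.5947, "sy":-0.3, "sz":0.0267, "rz":0.4773, "finger_gap":1}, {"sx":-0.5947, "sy":-0.3, "sz":0.0267, "rz":0.4773, "finger_gap":1}]' > m.json && python3 -m handwheel m.json
python3 - <<'E'
from h import *
w=snap('wrist','w2');s=bot.read_state();print(s['time_s'],s['position'],np.round(s['tcp_rot'],3))
for st,c,_ in blobs(mask(w,(5,200,150),(18,255,255)),30): print(st,c)
E
```

```text
time_s: 1.7
position: [0.5559, 0.2214, 0.2026]
tcp_rot: [[-0.26, 0.966, -0.001], [0.966, 0.26, 0.0], [0.0, -0.001, -1.0]]
force: [-0.3, 0.5, -0.2]
opening: 1.0
grasp_force: 0.0
1.75 [0.55597865 0.22143677 0.20266933] [[-0.26   0.965 -0.   ]
 [ 0.965  0.26   0.   ]
 [ 0.    -0.    -1.   ]]
[270 105   5  16  49] [271.53061224 112.51020408]
[282 104   4  16  48] [283.6875 111.5   ]
[160 136  15  13  66] [167.06060606 141.54545455]
[154 143  13  13  37] [159.72972973 149.54054054]
```

View pics/w2.png

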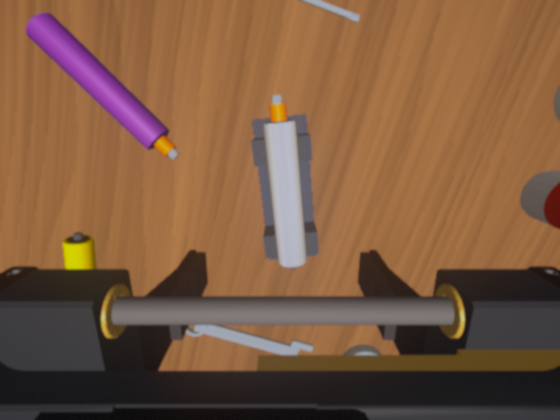

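The wrist view shows the spare's nose tip at (277,97) and its tube from (281,122) to (291,265) in the vee blocks. A purple look-alike is at (105,90) and a yellow one at (80,250). Next I measure the spare from both views.

```bash
python3 - <<'E'
from h import *
w,t=load('w2'),load('t1')
def tube(v,roi,thr):
    x0,y0,x1,y1=roi;m=mask(v,(0,0,thr),(179,60,255));k=np.zeros_like(m);k[y0:y1,x0:x1]=m[y0:y1,x0:x1]
    k=cv2.morphologyEx(k,cv2.MORPH_OPEN,np.ones((3,3)))
    b=max(blobs(k),key=lambda b:b[0][4]);ys,xs=np.nonzero(b[2]);r=cv2.minAreaRect(np.c_[xs,ys].astype(np.float32))
    P=cv2.boxPoints(r);a=[(P[i]+P[(i+1)%4])/2 for i in range(4)]
    e=(a[0],a[2]) if np.linalg.norm(a[0]-a[2])>np.linalg.norm(a[1]-a[3]) else (a[1],a[3]);print(b[0],r,e);return e
def org(v,roi):
    x0,y0,x1,y1=roi;m=mask(v,(5,140,140),(22,255,255));k=np.zeros_like(m);k[y0:y1,x0:x1]=m[y0:y1,x0:x1]
    ys,xs=np.nonzero(k);return np.array([xs.mean(),ys.mean()])
we=tube(w,(260,90,310,275),140);te=tube(t,(150,175,240,230),150)
wo,to=org(w,(268,98,290,122)),org(t,(153,204,168,220))
print('orange',wo,to,tri([(w,wo),(t,to)]))
we=sorted(we,key=lambda p:p[1]);te=sorted(te,key=lambda p:p[0])
for a,b in zip(we,te):print('tube end',tri([(w,a),(t,b)]),plane(w,a,.0446),plane(t,b,.0446))
E
```

```text
[ 264  121   42  147 4231] ((285.13104248046875, 194.5724334716797), (146.16004943847656, 31.059009552001953), 85.2363510131836) (array([279.06207, 121.74485], dtype=float32), array([291.2    , 267.40002], dtype=float32))
[ 164  182   70   36 1018] ((198.1532745361328, 199.60159301757812), (14.573112487792969, 70.83770751953125), 70.94229125976562) (array([231.63083, 188.03662], dtype=float32), array([164.67572, 211.16656], dtype=float32))
orange [278.6484375 110.359375 ] [161.17073171 212.97560976] [0.52920347 0.30515885 0.04741357]
tube end [0.53234706 0.29527744 0.05604335] [0.53306735 0.29477488 0.0446    ] [0.53272262 0.29894514 0.0446    ]
tube end [0.58374751 0.15342523 0.0599313 ] [0.58670668 0.1459194  0.0446    ] [0.58576916 0.15544449 0.0446    ]
```

Converted, 0.1746 m / 0.75 = 0.2328, 0.12 m / 0.75 = 0.16, -5 degrees / 114.5916 = -0.0436.

```bash
echo '[{"sx":0.0053, "sy":0.004, "sz":0.0533, "rz":-0.0436, "finger_gap":1}, {"sx":0.0053, "sy":0.004, "sz":0.1067, "rz":-0.0436, "finger_gap":1}, {"sx":0.0053, "sy":0.004, "sz":0.16, "rz":-0.0436, "finger_gap":0.8}, {"sx":0.0053, "sy":0.004, "sz":0.2, "rz":-0.0436, "finger_gap":0.6}, {"sx":0.0053, "sy":0.004, "sz":0.22, "rz":-0.0436, "finger_gap":0.6}, {"sx":0.0053, "sy":0.004, "sz":0.2328, "rz":-0.0436, "finger_gap":0.48}, {"sx":0.0053, "sy":0.004, "sz":0.2328, "rz":-0.0436, "finger_gap":0.44}, {"sx":0.0053, "sy":0.004, "sz":0.2328, "rz":-0.0436, "finger_gap":0.44}, {"sx":0.0053, "sy":0.004, "sz":0.2328, "rz":-0.0436, "finger_gap":0.44}]' > m.json && python3 -m handwheel m.json
python3 - <<'E'
from h import *
w=snap('wrist','w3');t=snap('top','t3');s=bot.read_state();print(s['time_s'],s['position'],s['force'],s['moment'],s['opening'])
a=w['c'];b=cv2.resize(t['c'][150:260,130:260],(240,203),interpolation=2);o=np.zeros((420,800,3),np.uint8);o[:,:560]=a;o[:203,560:]=b;cv2.imwrite('pics/c3.png',o)
E
```

```text
time_s: 2.65
position: [0.5602, 0.2251, 0.0296]
tcp_rot: [[-0.342, 0.94, 0.003], [0.94, 0.342, 0.001], [-0.0, 0.003, -1.0]]
force: [0.7, -0.7, 0.1]
opening: 0.479
grasp_force: 0.0
2.75 [0.559961   0.22497886 0.02933106] [ 0.72770638  0.40362269 -0.09472503] [-0.02920095 -0.0055577  -0.0007067 ] 0.45284572285156666
```

View pics/c3.png

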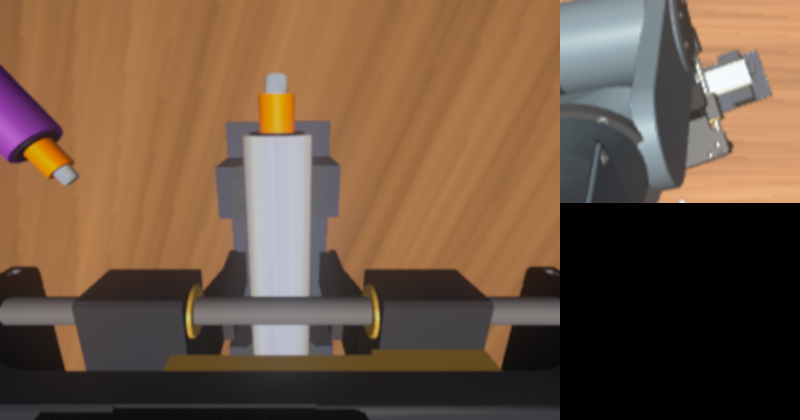

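The roller lies between the fingers, at column 278 against a finger centre of 282. I'll shift about 1.5 mm toward it and close.

Converted, -0.0015 m / 0.75 = -0.002.

```bash
echo '[{"sy":-0.002, "finger_gap":0.42}, {"sy":-0.002, "finger_gap":0.38}, {"sy":-0.002, "finger_gap":0.36}, {"sy":-0.002, "finger_gap":0.34}, {"sy":-0.002, "finger_gap":0.3}]' > m.json && python3 -m handwheel m.json
echo '[{"finger_gap":0}, {"finger_gap":0}, {"finger_gap":0}]' > m.json && python3 -m handwheel m.json
```

```text
time_s: 3.25
position: [0.5588, 0.2246, 0.0284]
tcp_rot: [[-0.342, 0.94, 0.002], [0.94, 0.342, 0.001], [-0.0, 0.003, -1.0]]
force: [1.9, 1.3, 1.4]
opening: 0.362
grasp_force: 30.0
time_s: 3.55
position: [0.5588, 0.2246, 0.0284]
tcp_rot: [[-0.342, 0.94, 0.003], [0.94, 0.342, 0.001], [-0.0, 0.003, -1.0]]
force: [3.6, 2.1, 2.0]
opening: 0.356
grasp_force: 30.0
```

Converted, -0.345 m / 0.75 = -0.46, -0.295 m / 0.75 = -0.3933, 16 degrees / 114.5916 = 0.1396.

```bash
echo '[{"sz":-0.0133, "finger_gap":0}, {"sz":-0.04, "finger_gap":0}, {"sz":-0.08, "finger_gap":0}, {"sz":-0.1333, "finger_gap":0}, {"sx":-0.04, "sy":-0.0333, "sz":-0.1867, "rz":0.0175, "finger_gap":0}, {"sx":-0.0933, "sy":-0.08, "sz":-0.24, "rz":0.0524, "finger_gap":0}, {"sx":-0.1467, "sy":-0.12, "sz":-0.28, "rz":0.0873, "finger_gap":0}, {"sx":-0.2, "sy":-0.1667, "sz":-0.28, "rz":0.1134, "finger_gap":0}, {"sx":-0.2533, "sy":-0.2133, "sz":-0.28, "rz":0.1396, "finger_gap":0}, {"sx":-0.3067, "sy":-0.26, "sz":-0.28, "rz":0.1396, "finger_gap":0}, {"sx":-0.3533, "sy":-0.3, "sz":-0.28, "rz":0.1396, "finger_gap":0}, {"sx":-0.3933, "sy":-0.3333, "sz":-0.28, "rz":0.1396, "finger_gap":0}, {"sx":-0.4267, "sy":-0.3667, "sz":-0.28, "rz":0.1396, "finger_gap":0}, {"sx":-0.4467, "sy":-0.3827, "sz":-0.28, "rz":0.1396, "finger_gap":0}, {"sx":-0.46, "sy":-0.3933, "sz":-0.28, "rz":0.1396, "finger_gap":0}, {"sx":-0.46, "sy":-0.3933, "sz":-0.28, "rz":0.1396, "finger_gap":0}, {"sx":-0.46, "sy":-0.3933, "sz":-0.28, "rz":0.1396, "finger_gap":0}]' > m.json && python3 -m handwheel m.json
python3 - <<'E'
from h import *
w=snap('wrist','w4');s=bot.read_state();print(s['time_s'],s['position'],s['force'],s['opening'])
E
```

```text
time_s: 5.25
position: [0.3974, -0.1991, 0.2375]
tcp_rot: [[-0.069, 0.998, -0.002], [0.998, 0.069, 0.003], [0.003, -0.002, -1.0]]
force: [-0.7, -0.4, -2.7]
opening: 0.357
grasp_force: 30.0
5.3 [ 0.39771459 -0.19886287  0.23756461] [-0.80923054  0.17964518 -3.28194142] 0.35866469888310176
```

View pics/w4.png

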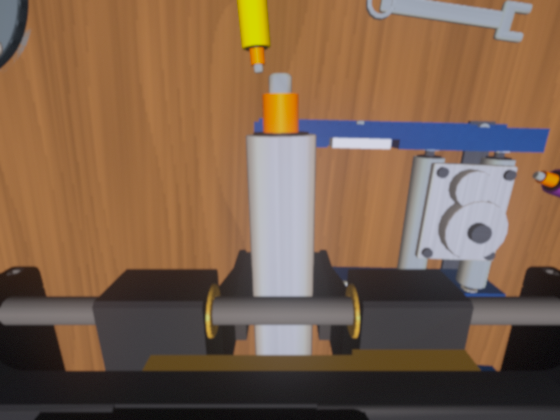

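The left block shows as a white strip at (332–392, 143), with the held roller to its left. The gripper hides the right block, so I'll take a second pose from the other side.

Converted, 0.153 m / 0.75 = 0.204, -0.111 m / 0.75 = -0.148.

```bash
echo '[{"sx":-0.0267, "sy":0.04, "finger_gap":0}, {"sx":-0.0667, "sy":0.0933, "finger_gap":0}, {"sx":-0.1067, "sy":0.1467, "finger_gap":0}, {"sx":-0.1333, "sy":0.1867, "finger_gap":0}, {"sx":-0.148, "sy":0.204, "finger_gap":0}, {"sx":-0.148, "sy":0.204, "finger_gap":0}, {"sx":-0.148, "sy":0.204, "finger_gap":0}]' > m.json && python3 -m handwheel m.json
python3 - <<'E'
from h import *
w=snap('wrist','w5');s=bot.read_state();print(s['time_s'],s['position'],s['force'],s['opening'])
E
```

```text
time_s: 6.0
position: [0.5581, -0.2984, 0.2369]
tcp_rot: [[-0.072, 0.997, -0.003], [0.997, 0.072, 0.003], [0.003, -0.003, -1.0]]
force: [-0.3, -0.0, -3.3]
opening: 0.359
grasp_force: 30.0
6.05 [ 0.55758384 -0.29838128  0.23713717] [-0.70294361  0.54030731 -3.04313471] 0.35733262228890494
```

View pics/w5.png

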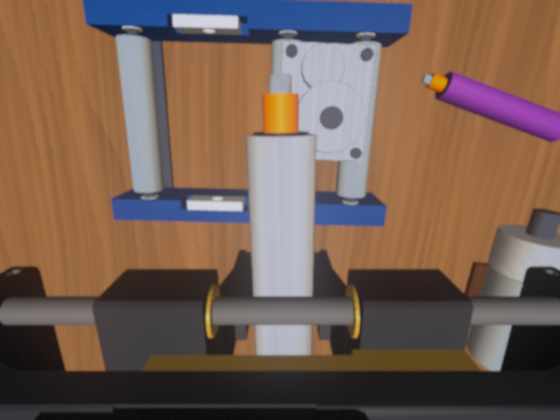

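Both blocks are visible: left at about (206,22) and right at about (216,203), each with its cup opening near (209,30) and (218,198). I'll enlarge them.

```bash
python3 - <<'E'
from h import *
w=load('w5');a=cv2.resize(w['c'][5:45,160:255],None,fx=8,fy=7,interpolation=2);b=cv2.resize(w['c'][183:223,170:265],None,fx=8,fy=7,interpolation=2)
cv2.imwrite('pics/c5.png',np.vstack([a,b]))
E
```

```text
(no output)
```

View pics/c5.png

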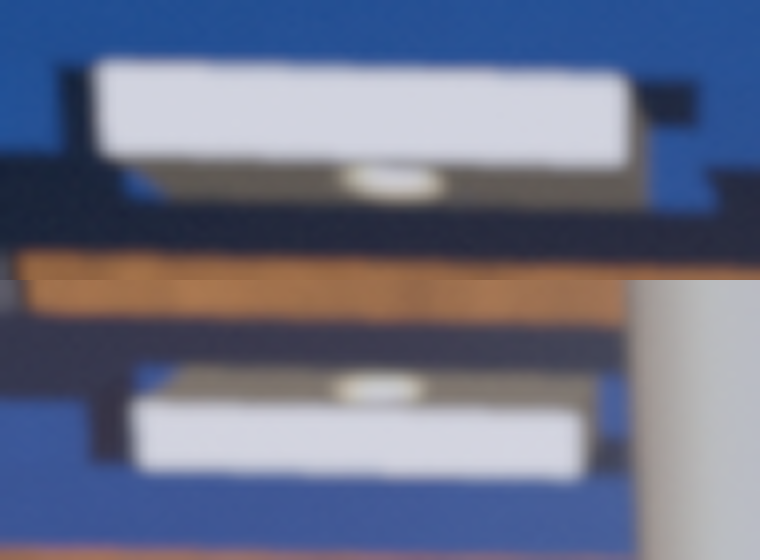

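The crop shows the left cup at w5 pixel (208.6,30.6) and the right cup at (217.1,198.0). The inner top edges of the blocks run (172.5,27.4)–(238.8,29) and (186.6,200.6)–(243,201.6). Next I compute positions and heights.

```bash
python3 - <<'E'
from h import *
def rect(v,roi,thr=195):
    x0,y0,x1,y1=roi;m=np.zeros(v['c'].shape[:2],np.uint8);m[y0:y1,x0:x1]=mask(v,(0,0,thr),(179,45,255))[y0:y1,x0:x1]
    b=max(blobs(m),key=lambda b:b[0][4]);ys,xs=np.nonzero(b[2]);r=cv2.minAreaRect(np.c_[xs,ys].astype(np.float32));P=cv2.boxPoints(r)
    P=P[np.argsort(P[:,0])];return r,(P[0]+P[1])/2,(P[2]+P[3])/2
w4,w5,t=load('w4'),load('w5'),load('t1')
for n,v,roi in(('L4',w4,(322,132,402,152)),('L5',w5,(165,8,245,29)),('R5',w5,(180,190,247,215)),('Lt',t,(362,222,376,262)),('Rt',t,(445,218,462,262))):
    r,a,b=rect(v,roi,170);print(n,np.round(r[0],1),np.round(r[1],1),a,b,*[np.round(plane(v,p,.07),4) for p in(a,b)])
    if n=='L4':A=(a,b)
    if n=='L5':B=(a,b)
    if n=='R5':C=(a,b)
for i in(0,1):print('L end',tri([(w4,A[i]),(w5,B[i])]))
for n,p in(('cupL',(208.6,30.6)),('cupR',(217.1,198.0))):print(n,plane(w5,p,.058),plane(w5,p,.062))
e=[plane(w5,p,.07) for p in((172.5,27.4),(238.8,29),(186.6,200.6),(243,201.6))];print(np.round(e,4))
print('mids',(e[0]+e[1])/2,(e[2]+e[3])/2,'t-centre R',plane(t,(453,238),.07))
# roller in hand: orange sleeve & nose in tool frame
s=bot.read_state();T=np.array(s['tcp_rot']);p0=np.array(s['position'])
for n,roi in(('orange',(258,90,302,134)),):
    m=np.zeros((420,560),np.uint8);x0,y0,x1,y1=roi;m[y0:y1,x0:x1]=mask(w5,(5,140,120),(22,255,255))[y0:y1,x0:x1];ys,xs=np.nonzero(m);print(n,xs.min(),xs.max(),ys.min(),ys.max(),xs.mean())
g=mask(w5,(0,0,110),(179,60,255));
for r in range(70,93,3):
    q=np.nonzero(g[r,255:310])[0];print(r,255+q.min() if len(q) else None,255+q.max() if len(q) else None,end=' | ')
for r in(140,180,220,240):
    q=np.nonzero(g[r,240:325])[0]+240;print(r,q.min(),q.max(),end=' | ')
E
```

```text
L4 [361.5 143.2] [59.  10.7] [331.94504 142.58395] [390.9609 143.8396] [ 0.4444 -0.1391  0.07  ] [ 0.505  -0.1363  0.07  ]
L5 [204.5  21.3] [65.3 13.4] [171.85121  20.35698] [237.13417   22.170395] [ 0.4448 -0.1393  0.07  ] [ 0.5048 -0.1365  0.07  ]
R5 [214.5 203.5] [13. 55.] [187.  203.5] [242.  203.5] [ 0.4552 -0.3138  0.07  ] [ 0.5148 -0.3095  0.07  ]
Lt [369.3 241. ] [30.1  5.3] [366.6569  241.16725] [371.93277 240.85692] [ 0.4744 -0.1321  0.07  ] [ 0.4752 -0.1431  0.07  ]
Rt [452.3 237.7] [29.3  8.8] [447.92072 238.0483 ] [456.6931  237.31725] [ 0.4837 -0.3006  0.07  ] [ 0.4855 -0.3188  0.07  ]
L end [ 0.44452948 -0.1391592   0.06936836]
L end [ 0.50487529 -0.13640468  0.07011433]
cupL [ 0.47580148 -0.14270181  0.058     ] [ 0.47670833 -0.14356296  0.062     ]
cupR [ 0.48541235 -0.30853869  0.058     ] [ 0.48620628 -0.30745137  0.062     ]
[[ 0.4452 -0.145   0.07  ]
 [ 0.5065 -0.142   0.07  ]
 [ 0.4548 -0.3105  0.07  ]
 [ 0.5159 -0.3073  0.07  ]]
mids [ 0.47580672 -0.14350187  0.07      ] [ 0.4853444  -0.30892585  0.07      ] t-centre R [ 0.48393198 -0.31111396  0.07      ]
orange 259 297 90 133 278.68680555555557
70 272 309 | 73 271 309 | 76 270 309 | 79 269 309 | 82 269 309 | 85 269 309 | 88 269 309 | 91 270 309 | 140 247 324 | 180 248 314 | 220 249 314 | 240 251 313 |
```

Everything agrees: tops at z≈0.0697, left cup (0.4757,-0.143), right cup (0.4853,-0.3088), 166 mm apart. I'll write a helper that turns a wanted roller pose into tool-frame shifts.

```bash
cat > plan.py <<'E'
import sys
from h import *
from scipy.spatial.transform import Rotation as Ro
L=np.array([.4757,-.1433,.058]);Rc=np.array([.4853,-.3090,.058])
OFF=np.array([-.0003,0,-.0162])   # roller origin in tool frame
def pose(th,adv,dx=0,dz=0,roll=-12,psi=None,comp=0):
    """tip adv m past left face; th pitch (sprung end down)"""
    f=(L-Rc);f/=np.linalg.norm(f);p=np.arctan2(-f[0],f[1]) if psi is None else np.radians(psi);th=np.radians(th)
    u=np.array([-np.sin(p)*np.cos(th),np.cos(p)*np.cos(th),-np.sin(th)]);h=np.array([np.cos(p),np.sin(p),0])
    R=np.c_[u,h,np.cross(u,h)]@Ro.from_euler('x',roll,degrees=True).as_matrix()
    tip=L+f*adv+h*dx+np.array([0,0,dz]);o=tip-u*(.1-comp)
    return R,o-R@OFF
def rel(R1,p1,s=None):
    s=s or bot.read_state();R0=np.array(s['tcp_rot']);U,_,V=np.linalg.svd(R0);R0=U@V
    d=R0.T@(p1-np.array(s['position']));return np.round(d,4),np.round(Ro.from_matrix(R0.T@R1).as_rotvec(degrees=True),1)
E
python3 - <<'E'
from plan import *
s=bot.read_state();print(s['time_s'],s['position'],s['force'],s['moment'])
R,p=pose(12.5,-.010,dz=.07);print(p,*rel(R,p,s))
q=dict(s);q['tcp_rot']=R;q['position']=p;R2,p2=pose(12.5,-.010);print('down',*rel(R2,p2,q))
E
```

```text
6.05 [ 0.55758384 -0.29838128  0.23713717] [-0.70294361  0.54030731 -3.04313471] [-0.17108977  0.03902408 -0.0169627 ]
[ 0.48546915 -0.25368617  0.13410865] [ 0.0494 -0.0685  0.1033] [-12.  -12.7  -0.6]
down [ 0.0152 -0.0142  0.0668] [-0. -0. -0.]
```

Converted, 0.1033 m / 0.75 = 0.1377, 0.09 m / 0.75 = 0.12, -12.7 degrees / 114.5916 = -0.1108.

```bash
echo '[{"sx":0.0133, "sy":-0.0267, "rx":-0.0262, "ry":-0.0262, "finger_gap":0}, {"sx":0.04, "sy":-0.0667, "sz":0.0133, "rx":-0.0524, "ry":-0.0524, "rz":-0.0026, "finger_gap":0}, {"sx":0.06, "sy":-0.0867, "sz":0.04, "rx":-0.0785, "ry":-0.0785, "rz":-0.0044, "finger_gap":0}, {"sx":0.0659, "sy":-0.0913, "sz":0.08, "rx":-0.1047, "ry":-0.1108, "rz":-0.0052, "finger_gap":0}, {"sx":0.0659, "sy":-0.0913, "sz":0.12, "rx":-0.1047, "ry":-0.1108, "rz":-0.0052, "finger_gap":0}, {"sx":0.0659, "sy":-0.0913, "sz":0.1377, "rx":-0.1047, "ry":-0.1108, "rz":-0.0052, "finger_gap":0}, {"sx":0.0659, "sy":-0.0913, "sz":0.1377, "rx":-0.1047, "ry":-0.1108, "rz":-0.0052, "finger_gap":0}, {"sx":0.0659, "sy":-0.0913, "sz":0.1377, "rx":-0.1047, "ry":-0.1108, "rz":-0.0052, "finger_gap":0}]' > m.json && python3 -m handwheel m.json
python3 - <<'E'
from plan import *
s=bot.read_state();print(s['time_s'],s['position'],s['force'],s['moment'])
R,p=pose(12.5,-.010);print(p,*rel(R,p,s))
a=snap('side','s6')['c'][110:230,240:400];b=snap('wrist','w6')['c'];o=np.zeros((600,800,3),np.uint8);o[:420,:560]=b;o[420:,560:]=cv2.resize(a,(240,180),interpolation=2);cv2.imwrite('pics/c6.png',o)
E
```

```text
time_s: 6.85
position: [0.4864, -0.2557, 0.1352]
tcp_rot: [[-0.055, 0.974, 0.222], [0.974, 0.101, -0.202], [-0.219, 0.205, -0.954]]
force: [-0.0, 0.4, -3.5]
opening: 0.36
grasp_force: 30.0
6.85 [ 0.48643704 -0.25573413  0.13522167] [-0.02381218  0.3536195  -3.49658507] [0.13815163 0.28396721 0.02516056]
[ 0.48546915 -0.25368617  0.06410865] [ 0.0176 -0.0153  0.0672] [ 0.1  0.2 -0. ]
```

View pics/c6.png

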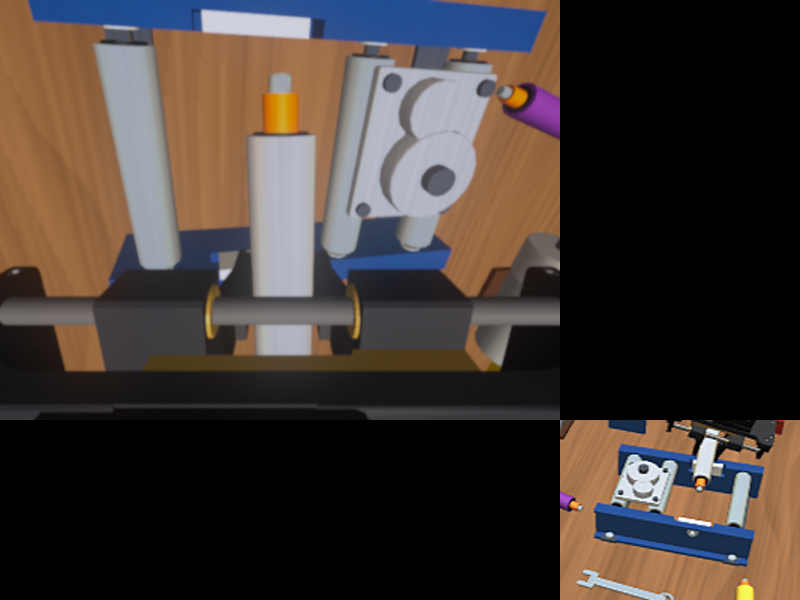

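The picture shows the nose (280,80) ahead of the white left block (255,22) and level with the gap, clear of the pump. I'll descend gently.

Units first: shifts go in shares of 750 mm and turns go in shares of 2 rad. So 0.0672 m / 0.75 = 0.0896, 0.063 m / 0.75 = 0.084, 0.2 degrees / 114.5916 = 0.0017.

```bash
echo '[{"sx":0.0093, "sy":-0.0067, "sz":0.0267, "finger_gap":0}, {"sx":0.0147, "sy":-0.012, "sz":0.0533, "finger_gap":0}, {"sx":0.02, "sy":-0.0173, "sz":0.0733, "finger_gap":0}, {"sx":0.0227, "sy":-0.02, "sz":0.084, "finger_gap":0}, {"sx":0.0235, "sy":-0.0204, "sz":0.0896, "rx":0.0009, "ry":0.0017, "finger_gap":0}, {"sx":0.0235, "sy":-0.0204, "sz":0.0896, "rx":0.0009, "ry":0.0017, "finger_gap":0}, {"sx":0.0235, "sy":-0.0204, "sz":0.0896, "rx":0.0009, "ry":0.0017, "finger_gap":0}, {"sx":0.0235, "sy":-0.0204, "sz":0.0896, "rx":0.0009, "ry":0.0017, "finger_gap":0}]' > m.json && python3 -m handwheel m.json
python3 - <<'E'
from plan import *
s=bot.read_state();print(s['time_s'],s['position'],s['force'],s['moment'])
R,p=pose(12.5,-.010);print(p,*rel(R,p,s));w=snap('wrist','w7');s=bot.read_state();print(*rel(R,p,s))
R2,p2=pose(12.5,.0);print(*rel(R2,p2,s))
# white block in the view
m=mask(w,(0,0,170),(179,45,255))
for st,c,_ in blobs(m,80):print(st,np.round(c,1))
E
```

```text
time_s: 7.75
position: [0.4863, -0.2547, 0.0644]
tcp_rot: [[-0.055, 0.974, 0.221], [0.975, 0.101, -0.2], [-0.217, 0.205, -0.954]]
force: [-0.4, -0.6, -2.8]
opening: 0.36
grasp_force: 30.0
7.75 [ 0.4863207  -0.2547472   0.06441421] [-0.40284574 -0.58754657 -2.83126775] [0.11511329 0.29934165 0.00522167]
[ 0.48546915 -0.25368617  0.06410865] [ 0.0011 -0.0008 -0.0001] [ 0.1  0.1 -0. ]
[ 0.0011 -0.0007 -0.0001] [ 0.1  0.  -0.1]
[ 0.0108 -0.0003 -0.0023] [ 0.1  0.  -0.1]
[ 201    5  163   43 5202] [280.2  26.5]
[ 51  29  48   5 148] [72.8 31.4]
[   51    61    92   223 11016] [ 99.1 160.8]
[275  76  13  15 157] [281.   83.4]
[ 383   77   89  190 2444] [417.8 167.1]
[ 405   89  155  189 6800] [459.3 175.1]
[ 505  111   55   78 2943] [535.3 153. ]
[ 255  136   60  160 8825] [284.6 214. ]
[ 465  179   95  116 5548] [509.5 234.9]
[ 261  325   49   29 1340] [285.  339.2]
[234 343  21  12 216] [244.4 348.7]
```

```bash
python3 - <<'E'
from plan import *
w=load('w7');f=np.array([np.cos(np.radians(2.8)),np.sin(np.radians(2.8)),0]);g=np.array([-f[1],f[0],0])
# measured block edges, top outer rows
m=mask(w,(0,0,170),(179,45,255));b=[b for b in blobs(m,3000) if b[0][0]==201][0]
for r in range(6,48,5):
    q=np.nonzero(b[2][r])[0];print(r,q.min() if len(q) else 0,q.max() if len(q) else 0,end='|')
for e in(-.03,.03):
    for o in(0,.01): print(e,o,np.round(proj(w,L+f*e+g*o+[0,0,.012]),1))
print('tip',proj(w,pose(12.5,-.010)[1]+pose(12.5,-.01)[0]@(OFF+[.1,0,0])))
E
```

```text
6 201 227|11 202 288|16 202 350|21 202 363|26 203 362|31 203 361|36 203 360|41 250 359|46 332 359|-0.03 0 [205.1  41.4]
-0.03 0.01 [203.1   7.9]
0.03 0 [361.2  49.8]
0.03 0.01 [365.8  20.1]
tip [279.82072512  71.42168756]
```

Converted, 0.0128 m / 0.75 = 0.0171, 0.0108 m / 0.75 = 0.0144.

```bash
echo '[{"sx":0.0053, "sy":-0.0019, "sz":-0.0007, "finger_gap":0}, {"sx":0.0093, "sy":-0.0017, "sz":-0.0017, "finger_gap":0}, {"sx":0.0127, "sy":-0.0017, "sz":-0.0027, "finger_gap":0}, {"sx":0.0144, "sy":-0.0017, "sz":-0.0031, "finger_gap":0}, {"sx":0.0157, "sy":-0.0017, "sz":-0.0033, "finger_gap":0}, {"sx":0.0171, "sy":-0.0016, "sz":-0.0036, "finger_gap":0}, {"sx":0.0171, "sy":-0.0016, "sz":-0.0036, "finger_gap":0}]' > m.json && python3 -m handwheel m.json
python3 - <<'E'
from plan import *
s=bot.read_state();print(s['time_s'],s['position'],s['force'],s['moment']);print(*rel(*pose(12.5,.002),s))
E
```

```text
time_s: 8.5
position: [0.4834, -0.2414, 0.0631]
tcp_rot: [[-0.056, 0.974, 0.22], [0.975, 0.101, -0.199], [-0.216, 0.203, -0.955]]
force: [0.3, -0.4, -3.0]
opening: 0.359
grasp_force: 30.0
8.5 [ 0.48341278 -0.24135699  0.06313142] [ 0.28110483 -0.4132719  -2.98721435] [ 0.13977498  0.2226754  -0.03489941]
[-0.0006  0.0015 -0.0006] [ 0. -0. -0.]
```

```bash
echo '[{"sx":0.0013, "sy":0.0004, "sz":-0.0008, "finger_gap":0}, {"sx":0.002, "sy":0.0004, "sz":-0.0011, "finger_gap":0}, {"sx":0.002, "sy":0.0004, "sz":-0.0011, "finger_gap":0}]' > m.json && python3 -m handwheel m.json
echo '[{"sx":0.0013, "sz":-0.0003, "finger_gap":0}, {"sx":0.0013, "sz":-0.0003, "finger_gap":0}]' > m.json && python3 -m handwheel m.json 
echo '[{"sx":0.0013, "sz":-0.0003, "finger_gap":0}, {"sx":0.0013, "sz":-0.0003, "finger_gap":0}]' > m.json && python3 -m handwheel m.json 
echo '[{"sx":0.0013, "sz":-0.0003, "finger_gap":0}, {"sx":0.0013, "sz":-0.0003, "finger_gap":0}]' > m.json && python3 -m handwheel m.json 
python3 - <<'E'
from plan import *
s=bot.read_state();print(s['time_s'],s['position'],s['force'],s['moment']);print(*rel(*pose(12.5,.006),s))
E
```

```text
time_s: 8.8
position: [0.4832, -0.2397, 0.0636]
tcp_rot: [[-0.056, 0.974, 0.22], [0.975, 0.101, -0.199], [-0.216, 0.203, -0.955]]
force: [-1.1, 0.7, -3.2]
opening: 0.359
grasp_force: 30.0
time_s: 9.0
position: [0.4832, -0.2387, 0.0636]
tcp_rot: [[-0.056, 0.974, 0.22], [0.975, 0.101, -0.199], [-0.216, 0.203, -0.955]]
force: [-0.0, 1.0, -4.0]
opening: 0.36
grasp_force: 30.0
time_s: 9.2
position: [0.4832, -0.2377, 0.0636]
tcp_rot: [[-0.056, 0.974, 0.22], [0.975, 0.101, -0.199], [-0.216, 0.204, -0.955]]
force: [0.8, -1.4, -2.7]
opening: 0.358
grasp_force: 30.0
time_s: 9.4
position: [0.4834, -0.2373, 0.0638]
tcp_rot: [[-0.056, 0.974, 0.221], [0.975, 0.101, -0.2], [-0.217, 0.204, -0.955]]
force: [-0.6, -2.3, -3.4]
opening: 0.358
grasp_force: 30.0
9.4 [ 0.4834394  -0.23726847  0.06378239] [-0.60451861 -2.28056917 -3.36837331] [-0.32846825  0.40686955 -0.05171636]
[-0.0006  0.0011  0.    ] [ 0.1  0.  -0. ]
```

I get contact at 6 mm past the left face, about 2.3 N, which is the bottom of the cup. Next: compress, then level about the nose.

```bash
python3 - <<'E'
from plan import *
s=bot.read_state();print(s['force'])
for th,c in((12.5,4),(12.5,8),(12.5,13),(9,13),(6,13),(3,13),(0,13)):print(th,c,*rel(*pose(th,.006,dx=-.001,comp=c/1000),s))
E
```

```text
[-0.60451861 -2.28056917 -3.36837331]
12.5 4 [ 0.0034  0.0001 -0.0002] [ 0.1  0.  -0. ]
12.5 8 [ 0.0074  0.0001 -0.0002] [ 0.1  0.  -0. ]
12.5 13 [ 0.0124  0.0001 -0.0002] [ 0.1  0.  -0. ]
9 13 [ 0.0136 -0.001   0.0049] [0.1 3.5 0.7]
6 13 [ 0.0148 -0.0019  0.0093] [0.1 6.4 1.3]
3 13 [ 0.0162 -0.0028  0.0136] [0.1 9.3 2. ]
0 13 [ 0.0179 -0.0037  0.0178] [ 0.1 12.3  2.6]
```

Converted, 0.0034 m / 0.75 = 0.0045, 0.0015 m / 0.75 = 0.002.

```bash
echo '[{"sx":0.002, "finger_gap":0}, {"sx":0.0045, "sy":0.0001, "sz":-0.0001, "finger_gap":0}, {"sx":0.0045, "sy":0.0001, "sz":-0.0003, "finger_gap":0}]' > m.json && python3 -m handwheel m.json | egrep 'time|posi|force'
echo '[{"sx":0.0027, "finger_gap":0}, {"sx":0.0053, "finger_gap":0}, {"sx":0.0053, "finger_gap":0}]' > m.json && python3 -m handwheel m.json | egrep 'time|posi|force'
python3 - <<'E'
from plan import *
s=bot.read_state();print(s['force'],s['moment'])
for th,c in((12.5,13),(9,13),(6,13),(3,13),(0,13)):print(th,c,*rel(*pose(th,.006,dx=-.001,comp=c/1000),s))
E
```

```text
time_s: 9.7
position: [0.4833, -0.2337, 0.0632]
force: [-0.9, -5.0, -3.3]
grasp_force: 30.0
time_s: 10.0
position: [0.4833, -0.2302, 0.0625]
force: [-1.9, -7.0, -3.1]
grasp_force: 30.0
[-1.93619842 -7.02110548 -3.07971033] [-0.97919099  0.55509254 -0.10323306]
12.5 13 [ 0.0053 -0.0002 -0.    ] [ 0.1  0.1 -0. ]
9 13 [ 0.0064 -0.0013  0.0051] [0.1 3.5 0.7]
6 13 [ 0.0076 -0.0022  0.0095] [0.1 6.4 1.3]
3 13 [ 0.0091 -0.0031  0.0138] [0.1 9.4 2. ]
0 13 [ 0.0108 -0.004   0.018 ] [ 0.1 12.3  2.6]
```

Converted, 0.0095 m / 0.75 = 0.0127, 0.0076 m / 0.75 = 0.0101, 6.4 degrees / 114.5916 = 0.0559.

```bash
echo '[{"sx":0.0027, "finger_gap":0}, {"sx":0.006, "sy":-0.0001, "finger_gap":0}, {"sx":0.0071, "sy":-0.0003, "rx":0.0009, "finger_gap":0}, {"sx":0.0076, "sy":-0.0008, "sz":0.0024, "rx":0.0009, "ry":0.0105, "rz":0.0017, "finger_gap":0}, {"sx":0.0085, "sy":-0.0017, "sz":0.0068, "rx":0.0009, "ry":0.0305, "rz":0.0061, "finger_gap":0}, {"sx":0.0093, "sy":-0.0024, "sz":0.0097, "rx":0.0009, "ry":0.0436, "rz":0.0087, "finger_gap":0}, {"sx":0.0101, "sy":-0.0029, "sz":0.0127, "rx":0.0009, "ry":0.0559, "rz":0.0113, "finger_gap":0}, {"sx":0.0101, "sy":-0.0029, "sz":0.0127, "rx":0.0009, "ry":0.0559, "rz":0.0113, "finger_gap":0}]' > m.json && python3 -m handwheel m.json
python3 - <<'E'
from plan import *
s=bot.read_state();print(s['force'],s['moment'])
for th,c in((6,13),(4,13),(2,13),(0,13)):print(th,c,*rel(*pose(th,.006,dx=-.001,comp=c/1000),s))
w=snap('wrist','w8')
m=mask(w,(5,140,120),(22,255,255));m[:,:250]=0;m[:,310:]=0;m[145:]=0;ys,xs=np.nonzero(m);print('orange',xs.min(),xs.max(),ys.min(),ys.max())
E
```

```text
time_s: 10.8
position: [0.4834, -0.2273, 0.0514]
tcp_rot: [[-0.057, 0.975, 0.215], [0.992, 0.079, -0.094], [-0.108, 0.208, -0.972]]
force: [-2.8, -8.0, -3.4]
opening: 0.359
grasp_force: 30.1
[-2.78640166 -7.97732779 -3.38218444] [-1.36578412  0.73968434 -0.06755645]
6 13 [ 0.0024 -0.0005 -0.0003] [0.1 0.2 0. ]
4 13 [ 0.003  -0.0011  0.0027] [0.1 2.2 0.4]
2 13 [ 0.0038 -0.0017  0.0056] [0.1 4.1 0.9]
0 13 [ 0.0046 -0.0023  0.0085] [0.1 6.1 1.3]
orange 250 309 0 133
```

Converted, 0.0044 m / 0.75 = 0.0059, 0.0042 m / 0.75 = 0.0056, 3.2 degrees / 114.5916 = 0.0279.

```bash
echo '[{"sx":0.002, "sy":-0.0004, "finger_gap":0}, {"sx":0.004, "sy":-0.0007, "rx":0.0009, "ry":0.0017, "finger_gap":0}, {"sx":0.0045, "sy":-0.0011, "sz":0.0016, "rx":0.0009, "ry":0.0105, "rz":0.0017, "finger_gap":0}, {"sx":0.0053, "sy":-0.0015, "sz":0.0036, "rx":0.0009, "ry":0.0192, "rz":0.0035, "finger_gap":0}, {"sx":0.0059, "sy":-0.0019, "sz":0.0056, "rx":0.0009, "ry":0.0279, "rz":0.0061, "finger_gap":0}, {"sx":0.0059, "sy":-0.0019, "sz":0.0056, "rx":0.0009, "ry":0.0279, "rz":0.0061, "finger_gap":0}]' > m.json && python3 -m handwheel m.json
python3 - <<'E'
from plan import *
s=bot.read_state();print(s['force'],s['moment'])
for th,c in((3,13),(2,13),(0,13)):print(th,c,*rel(*pose(th,.006,dx=-.001,comp=c/1000),s))
E
```

```text
time_s: 11.45
position: [0.4832, -0.2243, 0.0467]
tcp_rot: [[-0.057, 0.976, 0.211], [0.997, 0.067, -0.041], [-0.054, 0.208, -0.977]]
force: [-3.0, -10.3, -3.7]
opening: 0.357
grasp_force: 30.1
[ -2.96700146 -10.25929869  -3.729391  ] [-1.62552307  0.71124956 -0.09049354]
3 13 [-0.0001 -0.0004 -0.0001] [ 0.   0.1 -0. ]
2 13 [ 0.0001 -0.0007  0.0014] [0.  1.1 0.2]
0 13 [ 0.0008 -0.0013  0.0043] [0.  3.  0.6]
```

Converted, 0.0043 m / 0.75 = 0.0057, -0.0008 m / 0.75 = -0.0011, 3 degrees / 114.5916 = 0.0262.

```bash
echo '[{"sx":0.0001, "sy":-0.0011, "sz":0.0019, "ry":0.0096, "rz":0.0017, "finger_gap":0}, {"sx":0.0007, "sy":-0.0019, "sz":0.0037, "ry":0.0175, "rz":0.0035, "finger_gap":0}, {"sx":0.0011, "sy":-0.0025, "sz":0.0057, "ry":0.0262, "rz":0.0052, "finger_gap":0}, {"sx":0.0011, "sy":-0.0025, "sz":0.0057, "ry":0.0262, "rz":0.0052, "finger_gap":0}]' > m.json && python3 -m handwheel m.json
python3 - <<'E'
from plan import *
s=bot.read_state();print(s['force'],s['moment']);print(*rel(*pose(0,.006,dx=-.001,comp=.013),s))
w=snap('wrist','w9');t=snap('top','t9')
a=cv2.resize(w['c'],(480,360));b=cv2.resize(t['c'][150:300,340:480],(320,343),interpolation=2);c=cv2.resize(snap('side','s9')['c'][110:210,250:390],(330,236),interpolation=2)
o=np.zeros((600,800,3),np.uint8);o[:360,:480]=a;o[:343,480:]=b;o[362:598,:330]=c;cv2.imwrite('pics/c9.png',o)
m=mask(w,(0,0,170),(179,45,255))
for st,c,_ in blobs(m,80):print(st,np.round(c,1))
E
```

```text
time_s: 11.85
position: [0.4827, -0.2244, 0.0421]
tcp_rot: [[-0.057, 0.976, 0.209], [0.998, 0.056, 0.01], [-0.002, 0.209, -0.978]]
force: [-1.3, -8.4, -3.7]
opening: 0.357
grasp_force: 30.0
[-1.29150672 -8.3863615  -3.70312281] [-1.55840672  0.46186183 -0.17834609]
[ 0.0007  0.0001 -0.0001] [ 0.1  0.1 -0. ]
[ 212   89  147   32 4035] [283.7 104. ]
[ 76 115  44   4 131] [ 96.7 116.1]
[ 253  136   61  160 9113] [283.9 214. ]
[ 409  139   58  129 2338] [428.2 198.8]
[  65  141   79  154 8353] [105.6 207.8]
[ 437  149  123  140 5141] [474.2 209.2]
[ 514  163   46   80 2629] [539.  205.6]
[ 493  232   67   64 1832] [528.6 263.9]
[ 260  325   51   29 1422] [285.1 339.1]
[467 325  25  18 260] [476.6 335.1]
[491 325  20  44 344] [500.7 337.1]
```

Converted, -0.002 m / 0.75 = -0.0027, -0.001 m / 0.75 = -0.0013.

```bash
echo '[{"sx":-0.0013, "finger_gap":0}, {"sx":-0.0027, "finger_gap":0}, {"sx":-0.0027, "finger_gap":0}]' > m.json && python3 -m handwheel m.json|egrep 'posi|force'
for i in 1 2 3; do echo '[{"sx":-0.0013, "finger_gap":0}, {"sx":-0.0013, "finger_gap":0}]' > m.json && python3 -m handwheel m.json|egrep 'posi|^force'; done
python3 - <<'E'
from plan import *
s=bot.read_state();print(s['force'],s['moment']);print(*rel(*pose(0,.006,dx=-.001,comp=.008),s))
E
```

```text
position: [0.4827, -0.2257, 0.0422]
force: [-1.6, -7.6, -3.4]
grasp_force: 30.0
position: [0.4827, -0.2265, 0.0421]
force: [-0.4, -7.9, -3.5]
position: [0.4827, -0.2273, 0.0421]
force: [-0.3, -6.8, -4.1]
position: [0.4827, -0.2281, 0.0421]
force: [-0.2, -7.5, -5.0]
[-0.23309853 -7.47627688 -5.04485753] [-1.2344332   0.36479561 -0.12988927]
[-0.0007  0.0003  0.    ] [ 0.   0.  -0.1]
```

Converted, -0.001 m / 0.75 = -0.0013.

```bash
for i in 1 2 3 4 5 6; do echo '[{"sx":-0.0013, "finger_gap":0}, {"sx":-0.0013, "finger_gap":0}]' > m.json && python3 -m handwheel m.json|egrep 'posi|^force'; done
python3 - <<'E'
from plan import *
s=bot.read_state();print(s['time_s'],s['force'],s['moment']);print(*rel(*pose(0,.006,dx=-.001,comp=.004),s))
E
```

```text
position: [0.4827, -0.2289, 0.0421]
force: [0.5, -6.7, -3.2]
position: [0.4827, -0.2297, 0.042]
force: [0.6, -5.5, -5.3]
position: [0.4827, -0.2305, 0.042]
force: [0.2, -5.5, -4.0]
position: [0.4827, -0.2312, 0.042]
force: [1.4, -4.4, -3.0]
position: [0.4823, -0.2313, 0.0418]
force: [2.3, -5.4, -2.9]
position: [0.482, -0.2317, 0.0417]
force: [3.2, -4.6, -4.1]
14.1 [ 3.21308693 -4.58332044 -4.14334546] [-0.88304176 -0.14184535 -0.40325638]
[-0.0011  0.0012 -0.0002] [-0.1 -0.3 -0.1]
```

The force fell linearly with the spring, with no knock on the right face. The stub is now about 5 mm past it, with a slight lateral load. Both tips are in their cups, so I'll ease the fingers open and let the spring finish.

```bash
echo '[{"finger_gap":0.39}, {"finger_gap":0.41}, {"finger_gap":0.43}, {"finger_gap":0.45}, {"finger_gap":0.45}]' > m.json && python3 -m handwheel m.json
python3 - <<'E'
from plan import *
s=bot.read_state();print(s['time_s'],s['position'],s['force'],s['moment']);R,p=pose(0,.006,dx=-.001,comp=.004);print(*rel(R,p,s))
w=snap('wrist','w10');t=snap('top','t10');v=snap('side','s10')
a=cv2.resize(w['c'][60:270,170:390],(440,420),interpolation=2);b=cv2.resize(t['c'][150:300,340:480],(320,343),interpolation=2);c=cv2.resize(v['c'][110:210,250:390],(350,250),interpolation=2)
o=np.zeros((600,800,3),np.uint8);o[:420,:440]=a;o[:343,440:760]=b;o[345:595,445:795]=c;cv2.imwrite('pics/c10.png',o)
for n,x in(('w9',load('w9')),('w10',w)):
    m=mask(x,(5,140,120),(22,255,255));m[:,:262]=0;m[:,300:]=0;m[145:]=0;m[:100]=0;ys,xs=np.nonzero(m);print(n,ys.min() if len(ys) else 0,ys.max() if len(ys) else 0,len(ys),xs.mean() if len(xs) else 0)
E
```

```text
time_s: 14.6
position: [0.4805, -0.2299, 0.0413]
tcp_rot: [[-0.058, 0.977, 0.203], [0.998, 0.056, 0.02], [0.008, 0.204, -0.979]]
force: [0.5, 0.4, -0.2]
opening: 0.446
grasp_force: 0.0
14.6 [ 0.48054896 -0.22990693  0.04133672] [ 0.54213161  0.37498812 -0.24064855] [-0.11342767  0.12968753 -0.05869963]
[-0.003   0.0027 -0.0003] [-0.2 -0.5 -0.1]
w9 121 133 374 280.24064171122996
w10 108 137 946 283.3678646934461
```

View pics/c10.png

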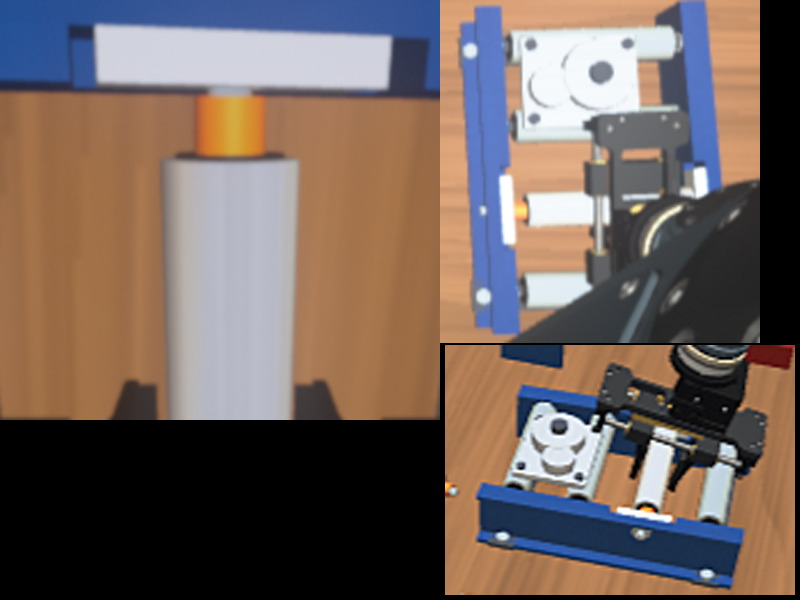

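In the last picture the nose runs under the left block at (230,90) and about 13 mm of sleeve shows, which means the plunger stands at about 4 mm, the seated value. The roller lies level in line with the blocks. I'll centre the fingers around it, open a little more and back out along the tool.

Converted, -0.01 m / 0.75 = -0.0133, 0.0027 m / 0.75 = 0.0036.

```bash
echo '[{"sy":0.002, "finger_gap":0.5}, {"sy":0.0036, "finger_gap":0.54}, {"sy":0.0036, "finger_gap":0.54}, {"sy":0.0036, "sz":-0.0053, "finger_gap":0.54}, {"sy":0.0036, "sz":-0.0133, "finger_gap":0.54}]' > m.json && python3 -m handwheel m.json
echo '[{"sz":-0.02, "finger_gap":0.54}, {"sz":-0.0467, "finger_gap":0.54}, {"sz":-0.08, "finger_gap":0.54}, {"sz":-0.12, "finger_gap":0.54}, {"sz":-0.1733, "finger_gap":0.54}, {"sz":-0.2267, "finger_gap":0.54}, {"sz":-0.2267, "finger_gap":0.54}, {"sz":-0.2267, "finger_gap":0.54}]' > m.json && python3 -m handwheel m.json
python3 - <<'E'
from plan import *
s=bot.read_state();print(s['time_s'],s['position'],np.round(s['tcp_rot'],3))
# where are blocks and roller in wrist view
w=snap('wrist','w11');print('proj L,R,mid',proj(w,L),proj(w,Rc),proj(w,(L+Rc)/2))
E
```

```text
time_s: 15.25
position: [0.4815, -0.2306, 0.0519]
tcp_rot: [[-0.058, 0.977, 0.203], [0.998, 0.055, 0.019], [0.007, 0.204, -0.979]]
force: [0.8, -1.5, -0.3]
opening: 0.54
grasp_force: 0.0
time_s: 16.05
position: [0.447, -0.2342, 0.2195]
tcp_rot: [[-0.058, 0.977, 0.206], [0.998, 0.055, 0.016], [0.005, 0.206, -0.978]]
force: [0.7, 0.0, -0.0]
opening: 0.537
grasp_force: 0.0
16.05 [ 0.44698463 -0.23419067  0.21945036] [[-0.058  0.977  0.206]
 [ 0.998  0.055  0.016]
 [ 0.005  0.206 -0.978]]
proj L,R,mid [281.80686508 109.44019896] [282.15974547 262.16576615] [281.99628966 191.42258501]
```

```bash
python3 - <<'E'
from plan import *
w=load('w11');t=snap('top','t11');f=(L-Rc)/np.linalg.norm(L-Rc)
def prof(v,z,ys):
    for y in ys:
        P=Rc+f*y+np.array([0,0,z-.058]);p=proj(v,P);c=cv2.getRectSubPix(v['c'],(3,3),(float(p[0]),float(p[1]))).reshape(-1,3).mean(0);print('%d:%s'%(y*1000,c.astype(int)[::-1]),end=' ')
    print()
for n,v in(('w',w),('t',t)):print(n);prof(v,.066,np.arange(.145,.172,.002));prof(v,.074,np.arange(-.008,.014,.002));prof(v,.063,np.arange(-.004,.006,.002))
def axis(v,z,ys):
    h=np.array([f[1],-f[0],0]);hsv=cv2.cvtColor(v['c'],cv2.COLOR_BGR2HSV)
    for y in ys:
        ss=np.arange(-.028,.028,.0005);m=[]
        for x in ss:
            p=proj(v,Rc+f*y+h*x+np.array([0,0,z-.058]));q=hsv[int(round(p[1])),int(round(p[0]))]
            m.append(q[1]<70 and q[2]>100)
        s=ss[np.array(m)];print('y%.0f [%.1f %.1f]'%(y*1e3,s.min()*1e3,s.max()*1e3) if len(s) else 'none',end=' ')
    print()
axis(w,.058,(.02,.05,.08,.11,.14));axis(t,.058,(.02,.05,.08,.11,.14))
E
```

```text
w
145:[190 192 205] 147:[191 192 205] 149:[189 190 203] 151:[177 169 175] 153:[190 144  94] 155:[217 151  43] 157:[220 153  37] 159:[220 153  37] 161:[220 153  37] 163:[216 153  56] 165:[195 161 128] 167:[197 194 201] 169:[215 217 228] 171:[217 218 230] 
-8:[152 163 193] -6:[200 204 220] -4:[215 217 229] -2:[216 218 229] 0:[212 213 224] 2:[196 198 208] 4:[184 186 197] 6:[185 186 200] 8:[186 188 201] 10:[186 188 202] 12:[186 188 202] 
-4:[200 202 212] -2:[188 189 201] 0:[186 188 201] 2:[187 189 203] 4:[187 190 203] 
t
145:[234 240 246] 147:[230 236 241] 149:[216 218 221] 151:[198 187 177] 153:[203 172 135] 155:[220 173 107] 157:[247 194 108] 159:[250 199 109] 161:[250 199 111] 163:[249 202 129] 165:[248 217 172] 167:[248 234 217] 169:[250 249 247] 171:[251 253 253] 
-8:[68 62 54] -6:[81 72 60] -4:[90 82 70] -2:[92 87 80] 0:[89 87 85] 2:[88 88 88] 4:[88 88 88] 6:[89 89 89] 8:[89 89 89] 10:[89 89 90] 12:[88 88 88] 
-4:[89 88 87] -2:[89 88 88] 0:[89 88 88] 2:[89 89 89] 4:[89 89 89] 
y20 [-18.5 21.0] y50 [-18.0 14.0] y80 [-17.5 14.5] y110 [-18.0 14.5] y140 [-17.5 14.0] 
y20 [1.0 27.5] y50 [-18.5 14.5] y80 [-17.5 13.5] y110 [-18.0 15.0] y140 [-17.0 14.0]
```

Both views put the roller axis at 58 mm high, level and straight. The tube ends lie about 15 mm from the left face and 1–2 mm from the right face, which is the seated position.

```bash
python3 -c "
from rig import bot
print(bot.hand_in())"
```

```text
the job is handed in; nothing more can be done
None
```

The spare roller is fitted in the empty place, sprung end in the left rail and plain end in the right; both tips measured as seated, with the gripper clear, and the job is handed in at about 16 s.

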